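Lock the pump shaft on its flat

ROBOT

A 6-joint arm with a two-finger parallel gripper is mounted at the origin on the work surface. World frame = base frame: x ahead of the robot, y to its left, z up, the work surface at z = 0. Lengths are in m, angles in rad, forces in N, time in s.
With the tool pointing down it reaches from about 0.275 to 0.725 m from the base axis. Payload 5.6 kg.
Tool frame: the origin (TCP) lies at the very end of the fingers, on their centre line; the grasp point (between the pads) lies 19 mm behind it; z points along the fingers, y is the line along which they close (so a half turn about z gives the same grasp; the last joint's range is limited). The gripper opens to 85 mm and grips with 20 to 120 N. Pads are 22 mm wide; open, the fingers measure 114 mm over their backs; the gripper's body (76 mm by 85 mm) begins 54 mm behind the grasp point. The pads swing forward as they close: fully open they stand 13 mm farther back than shut.
Start: joints at [-1.058, 0.255, 0.108, 0, -1.424, -0.285], TCP at [0.124, -0.536, 0.231] pointing down, gripper open.
Joint ranges: [-2.95, 2.95], [-1.21, 1.97], [-1.09, 1.5], [-2.87, 1.71], [-2.94, -0.07], [-3.05, 3.05]. Speed limits (rad/s): [2.57, 2.57, 3.14, 3.14, 3.14, 3.14].

INTERFACE

Orientations are given as [roll, pitch, yaw] about the fixed x, y, z axes, in that order (R = Rz(yaw) Ry(pitch) Rx(roll)).
In Python, from plant import ctrl gives the robot as it stands.
- The arm moves only by the tool move_arm, never from a script. Its arguments are lists of equal length, an entry for each row: "offset": the shift along the world's x, y, z in mm, a list of three; "roll": the turn about the world's z in degrees. A call has 1 to 12 rows; each row is the pose to reach, as a shift and turn from the pose commanded when the call began; what a row does not reach only later rows make up. A row lasts 1/12 s, in which the tool goes at most 41.7 mm and 7.16 degrees, less where a joint would pass 70% of its speed; a pose out of reach is approached as far as the arm can. A call with a gripper value outside its range is refused whole. "jaw" is the gripper command: -1 is shut, 1 is fully open, values between are in proportion, set as the call begins (left out, the last holds). The fingers move at their own pace and stop on an object; "force" is the grip in N (left out, the last holds). Time passes only in rows, so rows that repeat a pose let the fingers close. It gives the time, the measured TCP pose, the force, the opening and the grip force at its end, in the units of the state.
- ctrl.get_state(): the state, without advancing time (a new reading comes with each control period).
- ctrl.read_camera(name): name is "scene" or "top" or "wrist"; returns a dict with "frame" (480x640x3 uint8, red, green, blue), "camera_matrix" (3x3 intrinsics, pixels), "D" ([k1, k2, p1, p2, k3] as OpenCV has them; the pictures are not rectified), "R" (3x3) and "t" (3): a world point X has camera coordinates R X + t; the wrist camera has in their place "mount" (4x4, takes a point from camera to tool coordinates, whose origin is the TCP and whose axes are the flange's). Camera axes: x right, y down, z forward; pixel columns grow to the right and rows downward; lengths in m; the calibration is good to about 2 mm. A picture is of the moment at which its call begins: read the wrist's pose just before it. There is no depth.
- ctrl.close_job(): hands the job in; it is judged then, once.
The state is a dict: "time": time; "joints": joint angles; "qvel": joint speeds; "joint_torque": joint torques, N m; "eef_pos": TCP position; "ee_rot": TCP orientation; "force": force on the tool from outside, world axes, zero at the start; "torque": the same for the moment, N m; "finger_gap": finger opening in m; "finger_force": force on a finger pad.
Only numpy, scipy, OpenCV 4.12 (cv2) and the standard library are available. Lean on these libraries where they do the work, as an engineer would, in place of code of your own. Each camera call takes 0.05 s, during which the arm holds its last target. There are 200 camera calls.

TASK

Swing the lever of the dosing-pump drive until the yellow flat of its shaft faces straight up at the lock screw. Then take the red T-handle hex key from its holder, seat it fully in the lock screw and tighten clockwise until the screw bears firmly on the flat (the torque felt on the key rises about 0.2 N m above what turns it freely; 0.35 would bruise the shaft), and leave the key standing in the screw, without disturbing the can, the bottle or the cup.

Things in the scene. Friction and masses are not known exactly. Their poses are not given: they have to be found in the camera images.
- drive: The fixed pump drive: white base plate 100 x 230 x 12 mm with, from -y to +y, a white motor box (95 mm high), an aluminium hub (60 mm round) with the lock screw on top, a grey bearing block (74 mm high) and the shaft's lever. The shaft runs along the drive's y, 60 mm above its origin, which lies on the table under the shaft. z up, x across the shaft.
- shaft: The steel D-shaft (24 mm thick), turns about the drive's y up to 1.4 rad either way. Its one flat (13 mm wide, 10 mm from the axis, painted yellow, seen beside the hub) faces the shaft's own +z: when that points straight up the flat faces the lock screw. It starts leaning 0.5 to 1.1 rad towards the drive's -x. Origin on its axis. Turns stiffly (0.3 N m) and stays where it is left.
- lever_grip (a point): Centre of the grey round knob (20 mm thick, 22 mm long along the drive's y) on the shaft's lever, 75 mm from the shaft's axis along the shaft's +z and 75 mm from the drive's origin along its +y. It can be pinched across its ends and led along the arc; moving it takes about 4 N.
- screw: The lock screw: a dark steel head 34 mm across with a 14 mm hex socket 18 mm deep, upright on the hub, 55 mm from the drive's origin along -y. Origin in the centre of the socket's mouth, 122 mm above the table at the start; z up. Flats of the socket face its x and every 60 degrees from it; corners lie 30 degrees from x. At the start its x lies along the drive's x.
- socket_floor (a point): Centre of the socket's floor, 18 mm below its mouth (the key's origin when seated). Turned clockwise from above, the screw feeds down 8 mm per rad at a steady 0.2 to 0.5 N m until its nose meets the shaft; how far that is (0.3 to 0.95 rad) cannot be seen. Then torque grows some 2 N m per rad: 0.1 more just holds, 0.2 is right, 0.35 bruises. It stays put.
- key: The T-handle hex key, upright in the holder at the start, 160 g. Origin at the lower end of its 14 mm hex shank, z up; the last 4 mm taper to a 6 mm point. Hex corners lie along the key's x and every 60 degrees; play in the socket is about 0.9 mm and 0.2 rad each way. The red crossbar (80 mm along x, 16 x 16) is centred 103 mm above the origin.
- key_bar (a point): Centre of the key's red crossbar.
- holder: Black fixed block 70 x 70 x 55 mm with a round hole (19 mm across, 45 mm deep) in the top from which the key is drawn straight up. Origin at the centre of its underside.
- can: Bystander: blue drinks can, 62 mm across, 115 mm high, loose. Origin at its base.
- reagent: Bystander: amber reagent bottle, 72 mm across, 150 mm high, loose. Origin at its base.
- cup: Bystander: white cup, 70 mm across, 80 mm high, loose. Origin at its base.
Not all that is in view belongs to the job. What is shaped like the drive but brown is not meant.

How it is judged:
On the way, in this order (a step that is already met when the one before it is completed fails the run):
1. the shaft's flat faces the lock screw (within 0.12 rad) (angle between the z axis of shaft and the z axis of drive, either way round below 0.12 rad), for 0.2 s.
2. the hex key is seated in the lock screw's socket (z of key in the frame of screw below -0.011 m and horizontal distance between key and screw below 0.005 m and angle between key's own z axis and vertical below 0.3 rad), for 0.2 s.
3. the lock screw is tightened on the shaft (more than 12 N) (contact force between screw and shaft above 12 N and angle between the z axis of shaft and the z axis of drive, either way round below 0.12 rad), for 0.3 s.
At the end, for the whole second after the job is handed in: The shaft's flat faces the lock screw within 0.12 rad, the screw bears on the shaft with more than 12 N, and the released key stands in the socket (at least 11 mm deep, within 5 mm of its centre, tilted less than 0.3 rad) (all of step 2 and all of step 3); the robot touches nothing.
It fails at once if the screw presses on the shaft with more than 48 N (overtightened) (contact force between screw and shaft above 48 N).
It fails at once if the can, the bottle or the cup is moved more than 30 mm (distance of any of can, reagent, cup from where it was at the start of the episode above 0.03 m).
It also fails if it takes over 72 s, if anything falls off the work surface, if the arm or the gripper's body presses on something with over 40 N, if the wrist force passes 120 N, or if a joint passes its speed limit or range.

## Working session

There is one attempt and no reset: what is moved stays moved. The work goes in short steps, Python scripts to look and compute and a tool call to move; the robot and the scene stay as the last step left them, time stands still between calls to the robot, and variables do not carry over. Pictures are saved under pics/ and viewed, at most 10 in all, crops included, and the job is handed in when it is done.

Besides the shell and the picture viewer there is one more tool, called after "Call:" by a JSON object that holds its "fn" and its "kwargs", one argument or row to a line. move_arm: Moves the arm, as the interface text tells. Its arguments: {"type":"object","properties":{"offset":{"type":"array"},"roll":{"type":"array"},"jaw":{"type":"number"},"force":{"type":"number"}},"required":["offset","roll"]}

```bash
mkdir -p pics; ls; cat > h.py <<'E'
import numpy as np, cv2
from plant import ctrl
from scipy.spatial.transform import Rotation as Ro
def shot(n):
    s=ctrl.get_state(); c=ctrl.read_camera(n); c={k:(np.array(v) if not isinstance(v,str) else v) for k,v in c.items()}
    c['K']=c['camera_matrix']
    if 'mount' in c:
        r=np.array(s['ee_rot']); Rw=Ro.from_euler('xyz',r).as_matrix() if r.size==3 else (r if r.size==9 else None)
        T=np.eye(4);T[:3,:3]=Rw;T[:3,3]=s['eef_pos']; M=T@c['mount']
        c['R']=M[:3,:3].T; c['t']=-c['R']@M[:3,3]
    return c
def ray(c,uv):
    p=cv2.undistortPoints(np.array([[uv]],float),c['K'],c['D'])[0,0]
    return -c['R'].T@c['t'], c['R'].T@np.array([p[0],p[1],1])
def onz(c,uv,z):
    o,d=ray(c,uv); return o+d*(z-o[2])/d[2]
def proj(c,X):
    return cv2.projectPoints(np.array(X,float).reshape(-1,1,3),cv2.Rodrigues(c['R'])[0],c['t'],c['K'],c['D'])[0][:,0]
def tri(a,ua,b,ub):
    o1,d1=ray(a,ua);o2,d2=ray(b,ub)
    s=np.linalg.lstsq(np.c_[d1,-d2],o2-o1,rcond=None)[0]
    p,q=o1+s[0]*d1,o2+s[1]*d2
    return (p+q)/2,np.linalg.norm(p-q)
def save(c,name): cv2.imwrite('pics/'+name,c['frame'][...,::-1])
E
python3 - <<'E'
from h import *
print(ctrl.get_state())
for n in('scene','top'):
    c=shot(n); save(c,n+'0.png'); print(n,-c['R'].T@c['t'],c['R'][2])
E
```

```text
pics
{'time': 0.0, 'joints': array([-1.05843260e+00,  2.55758721e-01,  1.06978251e-01, -4.62303310e-04,
       -1.42387402e+00, -2.84606342e-01]), 'qvel': array([-0.00017076,  0.00152064, -0.0010867 ,  0.00181177,  0.00029389,
       -0.00066826]), 'joint_torque': array([ 1.14112040e-04, -3.86631095e+01,  2.37942553e+01,  5.36513105e+00,
       -6.01078500e-03, -1.34633885e-05]), 'eef_pos': array([ 0.12413054, -0.53530054,  0.23038109]), 'ee_rot': array([ 3.13968086e+00, -8.29331932e-05, -2.91390330e+00]), 'force': array([0.41815221, 0.16890946, 0.61139946]), 'torque': array([-0.05259606, -0.0215417 , -0.02573493]), 'finger_force': 0.0, 'finger_gap': 0.08524928803189305}
scene [ 0.85982757 -0.3431349   0.85669177] [-0.3781085   0.4161872  -0.82693541]
top [0.34635767 0.04254063 1.13285344] [ 0.16614024  0.00926302 -0.98605863]
```

View pics/scene0.png

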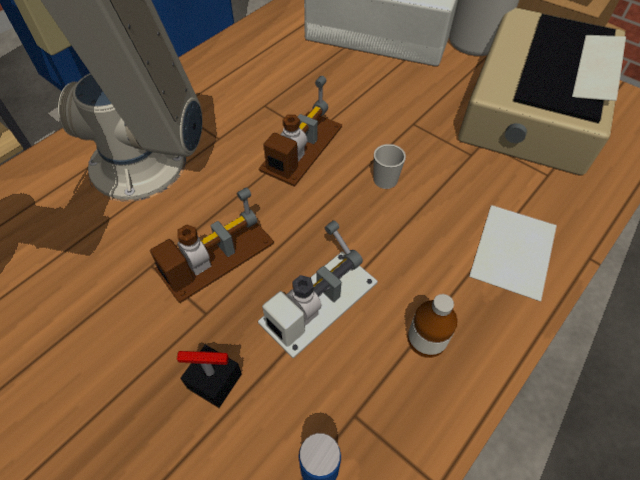

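View pics/top0.png

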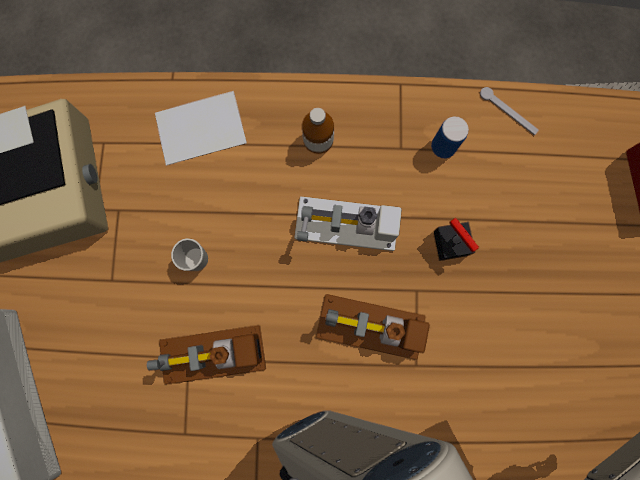

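Scene and top: the drive candidates are the white one (scene 315,300; top 348,224) and two brown ones (scene 215,250 and 300,140; top 372,328 and 213,355). I choose the white one. There is only one red T-key, in the holder at scene (205,365), top (460,238). The can is at top (450,138), the bottle at (318,130), the cup at (189,255). I'll check the choice in one close crop.

```bash
python3 - <<'E'
from h import *
t=cv2.imread('pics/top0.png');s=cv2.imread('pics/scene0.png')
a=cv2.resize(t[185:265,285:485],(800,320),interpolation=cv2.INTER_CUBIC)
b=cv2.resize(s[215:355,160:390],None,fx=2,fy=2,interpolation=cv2.INTER_CUBIC)
o=np.zeros((600,800,3),np.uint8);o[:320]=a;o[320:600,:460]=b
# dark & light details
cv2.imwrite('pics/crop1.png',o)
for n in('top','scene'):
    im=cv2.imread(f'pics/{n}0.png').astype(int);B,G,R=im[...,0],im[...,1],im[...,2]
    m=((R>140)&(G<60)&(B<60)).astype(np.uint8)
    N,l,st,ce=cv2.connectedComponentsWithStats(m)
    for i in range(1,N):
        if st[i,4]>40: print(n,'red',st[i],ce[i])
    w=((im.min(2)>125)&(im.max(2)-im.min(2)<30)).astype(np.uint8)
    N,l,st,ce=cv2.connectedComponentsWithStats(w)
    for i in range(1,N):
        if st[i,4]>300 : 
            q=cv2.minAreaRect(np.argwhere(l==i)[:,::-1].astype(np.float32));print(n,'white',st[i],cv2.boxPoints(q).round(1).tolist())
E
```

```text
top red [451 218  28  33 238] [464.56722689 233.92016807]
top white [481  87  57  47 422] [[478.70001220703125, 93.19999694824219], [484.8999938964844, 84.5999984741211], [541.0, 125.0], [534.7999877929688, 133.60000610351562]]
top white [ 155   91   91   74 4418] [[151.5, 112.9000015258789], [232.8000030517578, 90.5], [247.10000610351562, 142.1999969482422], [165.6999969482422, 164.60000610351562]]
top white [   0  106   33   47 1141] [[-8.699999809265137, 113.4000015258789], [24.700000762939453, 105.80000305175781], [33.5, 144.6999969482422], [0.0, 152.1999969482422]]
top white [443 117  25  24 480] [[443.0, 117.0], [467.0, 117.0], [467.0, 140.0], [443.0, 140.0]]
top white [ 297  197  104   39 1271] [[296.20001220703125, 222.60000610351562], [299.70001220703125, 194.60000610351562], [401.6000061035156, 207.3000030517578], [398.1000061035156, 235.39999389648438]]
top white [  0 414  19  66 635] [[0.0, 479.0], [0.0, 414.0], [18.0, 414.0], [18.0, 479.0]]
top white [423 455  43  25 550] [[423.0, 455.0], [465.0, 455.0], [465.0, 479.0], [423.0, 479.0]]
scene red [177 352  50  10 404] [20
[... 543 characters left out ...]
.0], [176.6999969482422, 164.0], [178.89999389648438, 192.1999969482422], [114.19999694824219, 197.10000610351562]]
scene white [ 470  206   86   95 5417] [[468.1000061035156, 278.6000061035156], [490.6000061035156, 204.89999389648438], [562.2999877929688, 226.89999389648438], [539.9000244140625, 300.5]]
scene white [ 258  266  119   91 2436] [[257.29998779296875, 321.20001220703125], [343.79998779296875, 244.0], [377.3999938964844, 281.6000061035156], [290.8999938964844, 358.79998779296875]]
scene white [263 292  40  38 822] [[262.0, 306.0], [279.0, 289.0], [303.5, 313.5], [286.5, 330.5]]
scene white [ 300  434   40   42 1297] [[291.0, 454.0], [319.0, 426.0], [347.5, 454.5], [319.5, 482.5]]
```

View pics/crop1.png

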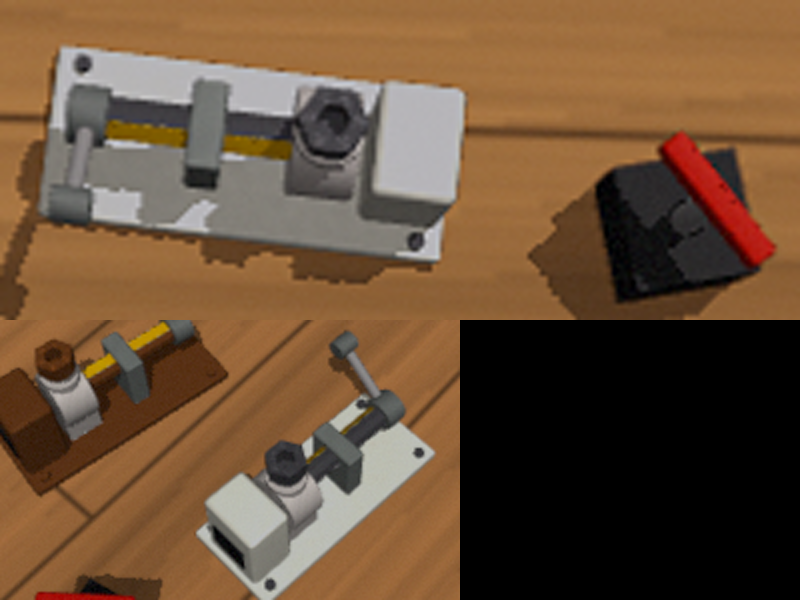

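The crop confirms it: white base plate with grey and dark steel parts. Screw at top (368,215) / scene (304,284), knob at top (302.5,236) / scene (332,227.5), red bar at top (464.6,234) / scene (201,356).

```bash
python3 - <<'E'
from h import *
t=shot('top');s=shot('scene')
def P(n,a,b):
    p,e=tri(t,a,s,b);print(n,p.round(4),'err',round(e,4));return p
sc=P('screw',(368.2,215.3),(304,284))
kn=P('knob',(302.5,235.75),(332,227.5))
P('bar',(464.57,233.92),(201.4,356.35))
P('dotA',(305.75,201),(369.5,281.5)); P('dotC',(389,245),(295,347) if 0 else (295,347))
print('screw top z.122',onz(t,(368.2,215.3),.122),onz(s,(304,284),.122))
c=[onz(t,u,.012) for u in((300.5,196.75),(295,238.5),(394.5,250.25))];print(c)
v=c[1]-c[2];print('len',np.linalg.norm(v),np.linalg.norm(c[0]-c[1]),'yaw',np.arctan2(-v[0],v[1]),'centre',(c[0]+c[2])/2)
for n,cc in(('top',t),('scene',s)):
    im=cc['frame'].astype(int);m=((im[...,0]>120)&(im[...,1]<70)&(im[...,2]<70)).astype(np.uint8)
    N,l,st,ce=cv2.connectedComponentsWithStats(m);i=[k for k in range(1,N) if 150<st[k,4]<800][0]
    q=cv2.minAreaRect(np.argwhere(l==i)[:,::-1].astype(np.float32));b=cv2.boxPoints(q)
    e=sorted([(b[j]+b[(j+1)%4])/2 for j in range(4)],key=lambda x:-np.linalg.norm(x-b.mean(0)))[:2]
    w=[onz(cc,x,.121) for x in e];d=w[0]-w[1];print(n,(w[0]+w[1])/2,np.linalg.norm(d),'bar dir',np.arctan2(d[1],d[0]),st[i])
for n,uv in(('can',(453,128)),('bot',(318,116)),('cup',(188,253))):print(n,onz(t,uv,{'can':.115,'bot':.15,'cup':.06}[n]))
E
```

```text
screw [ 0.5692 -0.0372  0.1204] err 0.0028
knob [0.5236 0.0964 0.1073] err 0.0003
bar [ 0.5349 -0.2397  0.1202] err 0.0015
dotA [0.6217 0.0975 0.0127] err 0.0011
dotC [ 0.5565 -0.0898 -0.0883] err 0.0475
screw top z.122 [ 0.56798548 -0.03814009  0.122     ] [ 0.57072202 -0.03672767  0.122     ]
[array([0.63118341, 0.1095363 , 0.012     ]), array([0.53338495, 0.1182686 , 0.012     ]), array([ 0.51309099, -0.10777019,  0.012     ])]
len 0.22694797107414375 0.0981875343900906 yaw -0.0895407971221096 centre [0.5721372  0.00088305 0.012     ]
top [ 0.53490441 -0.23871366  0.121     ] 0.07988581446885375 bar dir 0.6572858015172796 [451 218  28  33 260]
scene [ 0.53465357 -0.24019853  0.121     ] 0.07808279055754623 bar dir -2.471759430206279 [177 351  50  11 457]
can [ 0.7692705  -0.22085536  0.115     ]
bot [0.77127825 0.07164978 0.15      ]
cup [0.48637955 0.34785809 0.06      ]
```

Call:
{"fn": "move_arm", "kwargs": {
  "offset": [
    [10,16,0],
    [30,47,0],
    [50,79,0],
    [70,110,0],
    [90,142,0],
    [110,174,0],
    [130,205,0],
    [150,237,0],
    [170,268,0],
    [190,300,0],
    [205,323,0],
    [210,331,0]
  ],
  "roll": [-1,-2,-4,-6,-8,-10,-12,-14,-16,-18,-18,-18],
  "jaw": 1
}}

```text
time: 1.2
eef_pos: [0.3356, -0.2022, 0.2313]
ee_rot: [3.141, 0.001, 3.058]
force: [0.4, 0.2, -0.5]
finger_gap: 0.0851
finger_force: 0.0
```

Call:
{"fn": "move_arm", "kwargs": {
  "offset": [
    [10,16,0],
    [28,44,0],
    [46,73,0],
    [64,101,0],
    [82,130,0],
    [100,158,0],
    [118,186,0],
    [136,215,0],
    [154,243,0],
    [172,272,0],
    [185,293,0],
    [190,300,0]
  ],
  "roll": [0,0,0,0,0,0,0,0,0,0,0,0]
}}

```text
time: 2.2
eef_pos: [0.5254, 0.0976, 0.2301]
ee_rot: [-3.141, -0.001, 3.057]
force: [-0.3, 1.1, 0.3]
finger_gap: 0.0856
finger_force: 0.0
```

Check the knob and screw from the wrist camera.

```bash
python3 - <<'E'
from h import *
w=shot('wrist');save(w,'w1.png')
print(w['R'][2],-w['R'].T@w['t'])
print(proj(w,[[.5236,.0964,.1073],[.5692,-.0372,.122],[.5741,.0176,.072]]))
E
```

```text
[ 0.27516576 -0.02319613 -0.96111692] [0.45493444 0.10359379 0.37193212]
[[318.06042227 228.87220458]
 [148.40709237 305.44974544]
 [235.39333021 280.32334978]]
```

View pics/w1.png

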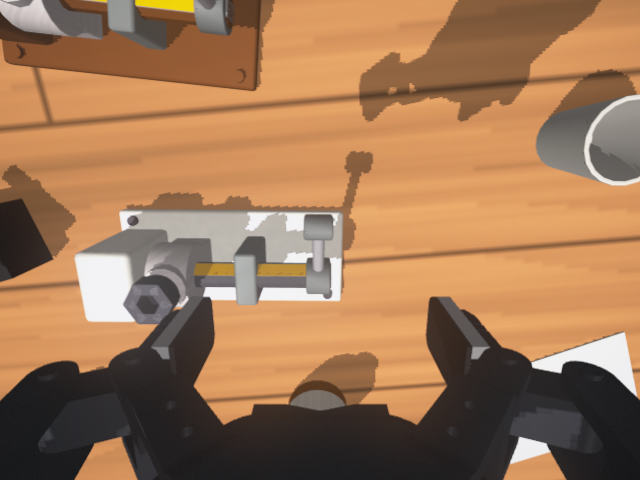

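Knob seen at (318.5,228) and screw at (149,303), as predicted. Descend around the knob.

Call:
{"fn": "move_arm", "kwargs": {
  "offset": [
    [-1,-1,-10],
    [-2,-1,-30],
    [-2,-1,-55],
    [-2,-1,-80],
    [-2,-1,-105],
    [-2,-1,-125],
    [-2,-1,-135],
    [-2,-1,-138],
    [-2,-1,-138]
  ],
  "roll": [0,0,0,0,0,0,0,0,0]
}}

```text
time: 3.0
eef_pos: [0.5222, 0.0936, 0.0933]
ee_rot: [-3.141, -0.0, 3.055]
force: [-0.4, 0.4, 0.7]
finger_gap: 0.0856
finger_force: 0.0
```

Call:
{"fn": "move_arm", "kwargs": {
  "offset": [
    [0,0,0],
    [0,0,0],
    [0,0,0],
    [0,0,0],
    [0,0,0],
    [0,0,0],
    [0,0,0],
    [0,0,0],
    [0,0,0],
    [0,0,0]
  ],
  "roll": [0,0,0,0,0,0,0,0,0,0],
  "jaw": -1,
  "force": 40
}}

```text
time: 3.83
eef_pos: [0.5226, 0.0959, 0.094]
ee_rot: [3.139, 0.001, 3.055]
force: [-2.3, 5.0, 3.1]
finger_gap: 0.0209
finger_force: 43.6
```

Call:
{"fn": "move_arm", "kwargs": {
  "offset": [
    [4,-0.4,4.5],
    [9.5,-0.9,9.6],
    [15.5,-1.4,14.1],
    [22,-2,18.1],
    [28.7,-2.6,21.3],
    [35.7,-3.2,23.9],
    [43,-3.9,25.7],
    [50.3,-4.5,26.9],
    [57.8,-5.2,27.2],
    [57.8,-5.2,27.2],
    [57.8,-5.2,27.2]
  ],
  "roll": [0,0,0,0,0,0,0,0,0,0,0]
}}

```text
time: 4.75
eef_pos: [0.579, 0.0907, 0.1198]
ee_rot: [3.139, -0.003, 3.055]
force: [-3.0, 5.4, -0.5]
finger_gap: 0.0208
finger_force: 39.1
```

```bash
python3 - <<'E'
from h import *
s=shot('scene');t=shot('top')
a=cv2.resize(t['frame'][185:265,285:415],(780,480))
b=cv2.resize(s['frame'][215:355,250:390],(560,560));
cv2.imwrite('pics/c2.png',b[...,::-1]); print(ctrl.get_state()['eef_pos'],ctrl.get_state()['force'])
E
```

```text
[0.57898667 0.09061845 0.11977902] [-2.32013749  4.41988035 -1.17542896]
```

View pics/c2.png

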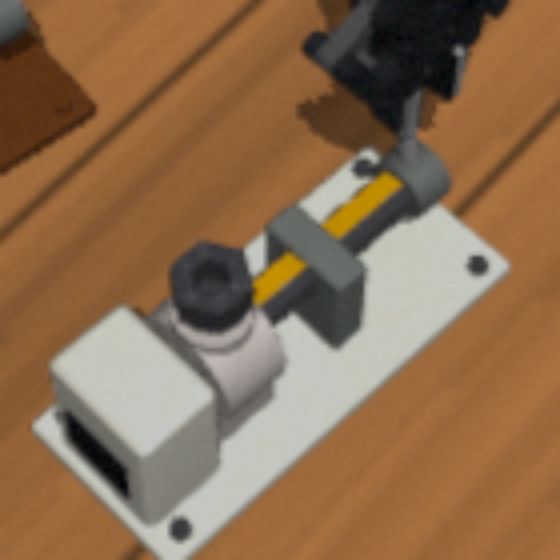

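The flat now shows upward in the crop (yellow band from 275,280 to 385,190), with the lever upright at (410,120). Release, lift and measure.

Call:
{"fn": "move_arm", "kwargs": {
  "offset": [
    [0,0,0],
    [0,0,0],
    [0,0,0],
    [0,0,0],
    [0,0,0],
    [0,0,15],
    [0,0,40],
    [0,0,70],
    [0,0,100],
    [0,0,110],
    [0,0,110]
  ],
  "roll": [0,0,0,0,0,0,0,0,0,0,0],
  "jaw": 1
}}

```text
time: 5.77
eef_pos: [0.5817, 0.0891, 0.2343]
ee_rot: [3.139, 0.007, 3.055]
force: [0.6, 0.6, -0.6]
finger_gap: 0.0855
finger_force: 0.0
```

```bash
python3 - <<'E'
from h import *
w=shot('wrist');o=proj(w,[[.5808,.0923,.135],[.5741+.0067,.0923,.06]]);print(o)
print(proj(w,[[.5692,-.0372,.122]]))
u,v=o[0].round().astype(int)
print(u,v)
cr=w['frame'][max(0,v-130):v+130,u-300 if u>300 else 0:u+100]
print(max(0,v-130),max(0,u-300),cr.shape)
cv2.imwrite('pics/c3.png',cv2.resize(cr,None,fx=1.9,fy=1.9)[...,::-1])
E
```

```text
[[323.90391675 236.99494764]
 [322.81286061 213.37796148]]
[[145.30883011 231.32050754]]
324 237
107 24 (260, 400, 3)
```

View pics/c3.png

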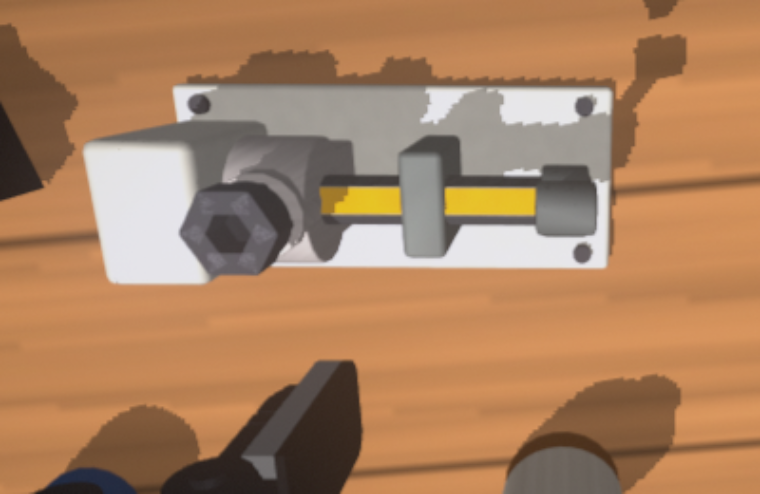

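Wrist crop: the lever points almost along the camera's line (knob over the boss near 568,205) and the yellow band is centred as seen from the slanted camera, so the shaft still leans a little. I'll quantify that.

```bash
python3 - <<'E'
from h import *
w=shot('wrist');s=shot('scene')
a=np.zeros((600,800,3),np.uint8)
a[:300,:400]=cv2.resize(w['frame'][170:270,260:393],(400,300),interpolation=cv2.INTER_CUBIC)
b=cv2.resize(s['frame'][210:310,300:400],(600,600),interpolation=cv2.INTER_CUBIC)
a[:,400:]=b[:,:400];cv2.imwrite('pics/c4.png',a[...,::-1])
ex=np.array([.996,-.0895,0]);ey=np.array([.0895,.996,0]);o=np.array([.5741,.0176,.06])
for an in(0,.1,.2,.3):
    k=o+.075*ey+.075*(-np.sin(an)*ex+np.cos(an)*np.array([0,0,1]))
    e=[k+.010*ex,k-.01*ex,k]
    print(an,'wrist',((proj(w,[k])-[260,170])*3).round(0),'scene',((proj(s,[k])-[300,210])*6+[400,0]).round(0))
E
```

```text
0 wrist [[192. 210.]] scene [[733. 159.]]
0.1 wrist [[193. 178.]] scene [[715. 145.]]
0.2 wrist [[193. 145.]] scene [[697. 133.]]
0.3 wrist [[193. 112.]] scene [[679. 122.]]
```

View pics/c4.png

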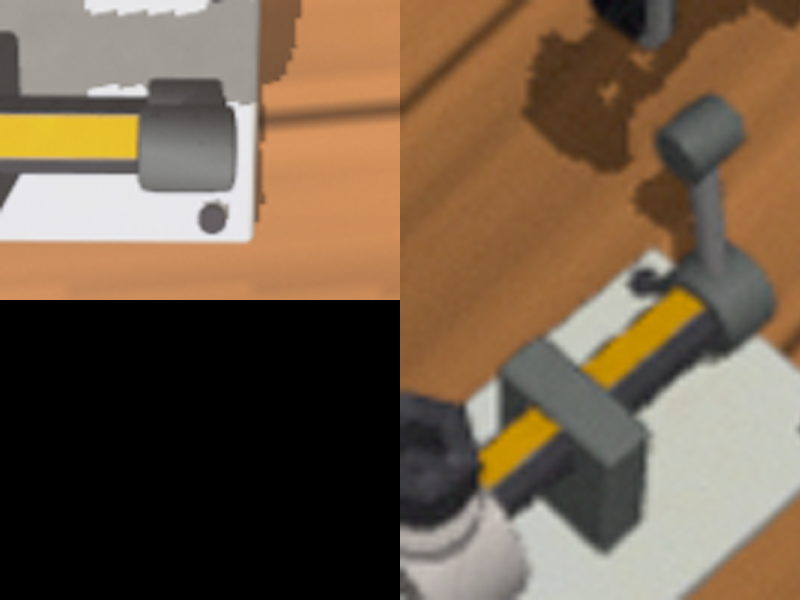

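Scene gives the knob at (700,139), lean about 0.17; wrist (188,147) gives about 0.19. The knob slipped in the grip, so I re-grip it harder and lead it the last 0.18 rad.

Call:
{"fn": "move_arm", "kwargs": {
  "offset": [
    [-8,3,-15],
    [-12.5,4,-40],
    [-12.5,4,-70],
    [-12.5,4,-95],
    [-12.5,4,-110],
    [-12.5,4,-112],
    [-12.5,4,-112]
  ],
  "roll": [0,0,0,0,0,0,0]
}}

```text
time: 6.5
eef_pos: [0.5664, 0.0925, 0.1167]
ee_rot: [-3.139, -0.004, 3.055]
force: [0.2, -1.3, 0.9]
finger_gap: 0.0854
finger_force: 0.0
```

Call:
{"fn": "move_arm", "kwargs": {
  "offset": [
    [0,0,0],
    [0,0,0],
    [0,0,0],
    [0,0,0],
    [0,0,0],
    [0,0,0],
    [0,0,0],
    [0,0,0],
    [0,0,0],
    [0,0,0]
  ],
  "roll": [0,0,0,0,0,0,0,0,0,0],
  "jaw": -1,
  "force": 100
}}

```text
time: 7.33
eef_pos: [0.5677, 0.092, 0.1195]
ee_rot: [-3.14, 0.001, 3.055]
force: [-2.3, -5.2, 6.4]
finger_gap: 0.0198
finger_force: 98.3
```

Call:
{"fn": "move_arm", "kwargs": {
  "offset": [
    [2,-0.2,0.3],
    [4.5,-0.4,0.6],
    [7,-0.6,0.9],
    [10,-0.9,1.1],
    [13.3,-1.2,1.2],
    [13.3,-1.2,1.2],
    [13.3,-1.2,1.2],
    [13.3,-1.2,1.2]
  ],
  "roll": [0,0,0,0,0,0,0,0]
}}

```text
time: 8.0
eef_pos: [0.5768, 0.0911, 0.1202]
ee_rot: [-3.14, -0.008, 3.054]
force: [-13.8, -1.0, 14.2]
finger_gap: 0.02
finger_force: 99.9
```

```bash
python3 - <<'E'
from h import *
# yellow band & shaft rows in the wrist view, near drive y +35..+60
w=shot('wrist');s=shot('scene')
save(s,'s5.png')
ex=np.array([.996,-.0895,0]);ey=np.array([.0895,.996,0]);o=np.array([.5741,.0176,.06]);ez=np.array([0,0,1])
for nm,c in(('wrist',w),('scene',s)):
    h=cv2.cvtColor(c['frame'],cv2.COLOR_RGB2HSV).astype(int)
    y=((h[...,0]>19)&(h[...,0]<32)&(h[...,1]>190)&(h[...,2]>120))
    for yd in(-.015,.045,.05):
        for an in(0,.1,.2):
            X=np.sin(an);Z=np.cos(an);n=-X*ex+Z*ez;tt=Z*ex+X*ez
            p=proj(c,[o+yd*ey+.01*n-.0065*tt,o+yd*ey+.01*n+.0065*tt]);print(nm,yd,an,p.round(1).tolist())
        # measured edges: sample along line in drive-x at height .07
        q=np.linspace(-.02,.02,161);pp=proj(c,[o+yd*ey+.01*ez+k*ex for k in q]).round().astype(int)
        ok=[y[b,a] for a,b in pp];print('  seen x range',q[ok].min() if any(ok) else None,q[ok].max() if any(ok) else None)
E
```

```text
wrist -0.015 0 [[163.3, 259.7], [165.9, 281.1]]
wrist -0.015 0.1 [[163.6, 257.7], [165.2, 279.9]]
wrist -0.015 0.2 [[164.0, 255.7], [164.7, 278.4]]
  seen x range -0.006999999999999999 0.00425
wrist 0.045 0 [[269.6, 260.1], [270.4, 281.5]]
wrist 0.045 0.1 [[269.7, 258.1], [270.2, 280.3]]
wrist 0.045 0.2 [[269.8, 256.2], [270.0, 278.8]]
  seen x range -0.006750000000000001 0.0045000000000000005
wrist 0.05 0 [[278.4, 260.2], [279.1, 281.6]]
wrist 0.05 0.1 [[278.5, 258.1], [278.9, 280.3]]
wrist 0.05 0.2 [[278.7, 256.2], [278.8, 278.9]]
  seen x range -0.006750000000000001 0.0045000000000000005
scene -0.015 0 [[317.1, 282.4], [322.0, 286.8]]
scene -0.015 0.1 [[316.7, 282.3], [321.6, 286.3]]
scene -0.015 0.2 [[316.4, 282.2], [321.2, 285.8]]
  seen x range -0.00625 0.0024999999999999988
scene 0.045 0 [[339.8, 263.3], [344.7, 267.5]]
scene 0.045 0.1 [[339.4, 263.2], [344.4, 267.0]]
scene 0.045 0.2 [[339.1, 263.1], [344.0, 266.5]]
  seen x range -0.0072499999999999995 0.0032499999999999994
scene 0.05 0 [[341.6, 261.7], [346.6, 265.9]]
scene 0.05 0.1 [[341.3, 261.6], [346.2, 265.4]]
scene 0.05 0.2 [[340.9, 261.6], [345.8, 264.9]]
  seen x range -0.006750000000000001 0.0034999999999999996
```

Call:
{"fn": "move_arm", "kwargs": {
  "offset": [
    [0,0,0],
    [0,0,0],
    [0,0,0],
    [0,0,0],
    [0,0,0]
  ],
  "roll": [0,0,0,0,0],
  "jaw": -1,
  "force": 25
}}

```text
time: 8.52
eef_pos: [0.5768, 0.0911, 0.1202]
ee_rot: [-3.14, -0.008, 3.054]
force: [-13.5, -0.7, 14.5]
finger_gap: 0.0202
finger_force: 99.9
```

```bash
python3 - <<'E'
from h import *
s=shot('scene')
b=cv2.resize(s['frame'][200:310,300:400],(600,660),interpolation=cv2.INTER_CUBIC)[:600]
cv2.imwrite('pics/c5.png',b[...,::-1]); print(ctrl.get_state()['eef_pos'],ctrl.get_state()['force'])
E
```

```text
[0.57680259 0.09109509 0.1201641 ] [-13.74196749  -0.83638322  14.11965956]
```

View pics/c5.png

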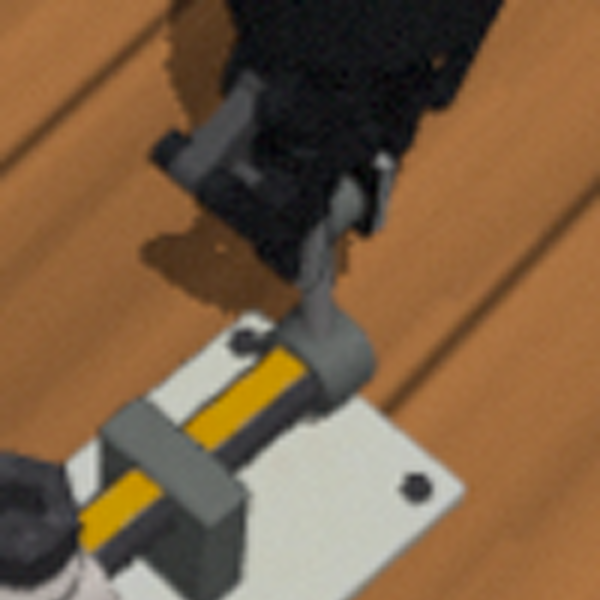

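The lever looks close to upright (knob about 345,200, partly hidden). I release, lift and measure.

Call:
{"fn": "move_arm", "kwargs": {
  "offset": [
    [0,0,0],
    [0,0,0],
    [0,0,0],
    [0,0,0],
    [0,0,0],
    [0,0,15],
    [0,0,40],
    [0,0,70],
    [0,0,90],
    [0,0,90]
  ],
  "roll": [0,0,0,0,0,0,0,0,0,0],
  "jaw": 1,
  "force": 25
}}

```text
time: 9.4
eef_pos: [0.5834, 0.0922, 0.2151]
ee_rot: [3.139, 0.009, 3.056]
force: [-0.4, -0.2, 1.0]
finger_gap: 0.0853
finger_force: 0.0
```

```bash
python3 - <<'E'
from h import *
w=shot('wrist');s=shot('scene')
a=np.zeros((600,800,3),np.uint8)
a[:300,:400]=cv2.resize(w['frame'][170:270,260:393],(400,300),interpolation=cv2.INTER_CUBIC)
b=cv2.resize(s['frame'][210:310,300:400],(600,600),interpolation=cv2.INTER_CUBIC)
a[:,400:]=b[:,:400];cv2.imwrite('pics/c6.png',a[...,::-1])
ex=np.array([.996,-.0895,0]);ey=np.array([.0895,.996,0]);o=np.array([.5741,.0176,.06])
for an in(-.1,0,.1,.2):
    k=o+.075*ey+.075*(-np.sin(an)*ex+np.cos(an)*np.array([0,0,1]))
    print(an,'wrist',((proj(w,[k])-[260,170])*3).round(0),'scene',((proj(s,[k])-[300,210])*6+[400,0]).round(0))
print('screw',proj(w,[[.5692,-.0372,.122]]))
E
```

```text
-0.1 wrist [[178. 252.]] scene [[751. 174.]]
0 wrist [[178. 219.]] scene [[733. 159.]]
0.1 wrist [[178. 185.]] scene [[715. 145.]]
0.2 wrist [[178. 150.]] scene [[697. 133.]]
screw [[126.9805876  236.49378556]]
```

View pics/c6.png

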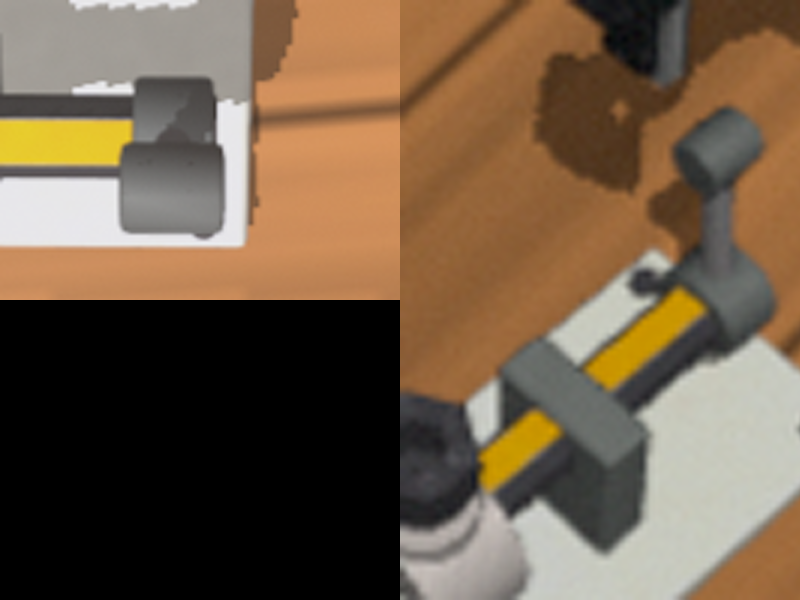

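Wrist (172,190) gives about 0.08; scene (719,152) gives about 0.07. That is already inside 0.12, but I'll nudge it once more gently for margin.

Call:
{"fn": "move_arm", "kwargs": {
  "offset": [
    [-4,0.5,-10],
    [-5,0.5,-30],
    [-5,0.5,-55],
    [-5,0.5,-78],
    [-5,0.5,-88],
    [-5,0.5,-91],
    [-5,0.5,-91],
    [-5,0.5,-91]
  ],
  "roll": [0,0,0,0,0,0,0,0]
}}

```text
time: 10.17
eef_pos: [0.5765, 0.0924, 0.1196]
ee_rot: [3.141, 0.001, 3.056]
force: [-0.1, 0.1, 0.5]
finger_gap: 0.0857
finger_force: 0.0
```

Call:
{"fn": "move_arm", "kwargs": {
  "offset": [
    [0,0,0],
    [0,0,0],
    [0,0,0],
    [0,0,0],
    [0,0,0],
    [0,0,0],
    [0,0,0],
    [0,0,0],
    [0,0,0]
  ],
  "roll": [0,0,0,0,0,0,0,0,0],
  "jaw": -1,
  "force": 30
}}

```text
time: 10.92
eef_pos: [0.5758, 0.0912, 0.1192]
ee_rot: [-3.14, 0.0, 3.055]
force: [-1.2, -5.3, 3.6]
finger_gap: 0.0215
finger_force: 33.3
```

Call:
{"fn": "move_arm", "kwargs": {
  "offset": [
    [2,-0.2,0],
    [4,-0.4,0],
    [6,-0.5,0.2],
    [7,-0.6,0.2],
    [7,-0.6,0.2],
    [7,-0.6,0.2],
    [7,-0.6,0.2]
  ],
  "roll": [0,0,0,0,0,0,0]
}}

```text
time: 11.5
eef_pos: [0.5807, 0.0907, 0.1192]
ee_rot: [-3.14, -0.004, 3.055]
force: [-7.0, -3.0, 6.8]
finger_gap: 0.0213
finger_force: 34.0
```

Call:
{"fn": "move_arm", "kwargs": {
  "offset": [
    [-1.5,0,0],
    [-1.5,0,0],
    [-1.5,0,0],
    [-1.5,0,0],
    [-1.5,0,0],
    [-1.5,0,15],
    [-1.5,0,40],
    [-1.5,0,70],
    [-1.5,0,100],
    [-1.5,0,110],
    [-1.5,0,110],
    [-1.5,0,110]
  ],
  "roll": [0,0,0,0,0,0,0,0,0,0,0,0],
  "jaw": 1
}}

```text
time: 12.5
eef_pos: [0.5815, 0.0921, 0.2289]
ee_rot: [3.141, 0.001, 3.055]
force: [-0.5, -0.1, -1.8]
finger_gap: 0.0854
finger_force: 0.0
```

```bash
python3 - <<'E'
from h import *
st=ctrl.get_state();print(st['eef_pos'],st['joints'])
s=shot('scene')
import itertools
ex=np.array([.996,-.0895,0]);ey=np.array([.0895,.996,0]);o=np.array([.5741,.0176,.06])
# grey knob vs wood in scene: low saturation blob near expected knob
h=cv2.cvtColor(s['frame'],cv2.COLOR_RGB2HSV)
old=cv2.imread('pics/scene0.png')
m=(h[...,1]<70).astype(np.uint8)[225:242,340:372]
for r in m: print(''.join('#' if v else '.' for v in r))
for an in(-.1,0,.1):
    k=o+.075*ey+.075*(-np.sin(an)*ex+np.cos(an)*np.array([0,0,1]));print(an,proj(s,[k])-[340,225])
E
```

```text
[0.5814627  0.09205684 0.22890093] [ 4.21982696e-01  3.32658473e-01  2.09456710e-01 -6.45042025e-04
 -1.44656790e+00 -2.07905079e+00]
................................
................................
................................
................................
................##..............
..............#####.............
............########............
...........##########...........
..........############..........
.........#############..........
........##############..........
........##############..........
........#############...........
........############............
.........##########.............
.........#########..............
..........#######...............
-0.1 [[18.57663897 13.98292887]]
0 [[15.54512378 11.41809069]]
0.1 [[12.5064128   9.11113807]]
```

Knob centre in the scene is near (355.2,235.3): lean about 0.02, good. Now to the key.

Call:
{"fn": "move_arm", "kwargs": {
  "offset": [
    [-2,-15,0],
    [-7,-50,0],
    [-12,-85,0],
    [-17,-120,0],
    [-22,-155,0],
    [-27,-190,0],
    [-32,-225,0],
    [-37,-260,0],
    [-42,-295,0],
    [-46,-325,0],
    [-46.5,-331.5,0],
    [-46.5,-331.5,0]
  ],
  "roll": [2,6,10,15,20,25,30,35,40,43,43,43]
}}

```text
time: 13.55
eef_pos: [0.5337, -0.2415, 0.2268]
ee_rot: [3.139, -0.002, -2.481]
force: [-0.8, 1.3, -0.4]
finger_gap: 0.0852
finger_force: 0.0
```

```bash
python3 - <<'E'
from h import *
w=shot('wrist');st=ctrl.get_state();print(st['eef_pos'],st['ee_rot'],st['joints'])
im=w['frame'].astype(int);m=((im[...,0]>110)&(im[...,1]<70)&(im[...,2]<70)).astype(np.uint8)
N,l,S,ce=cv2.connectedComponentsWithStats(m);i=1+S[1:,4].argmax();print(S[i],ce[i])
q=cv2.minAreaRect(np.argwhere(l==i)[:,::-1].astype(np.float32));b=cv2.boxPoints(q);print(q)
e=sorted([(b[j]+b[(j+1)%4])/2 for j in range(4)],key=lambda x:-np.linalg.norm(x-b.mean(0)))[:2]
for z in(.113,.121):
  W=[onz(w,x,z) for x in e];d=W[0]-W[1];print(z,(W[0]+W[1])/2,np.linalg.norm(d),np.arctan2(d[1],d[0])%np.pi)
# upper face edges: width at mid
print([onz(w,x,.121).round(4) for x in b])
save(w,'w7.png')
E
```

```text
[ 0.53408308 -0.24020815  0.22711536] [ 3.13903761e+00 -1.56281382e-03 -2.48001498e+00] [-1.56232882e-01  3.29652372e-01  2.00663572e-01 -6.11741250e-04
 -1.44474052e+00 -7.52909964e-01]
[ 305  175   24  108 2372] [316.91146712 227.28667791]
((316.5, 228.5), (107.0, 23.0), 90.0)
0.113 [ 0.53270694 -0.24454648  0.113     ] 0.0810751718935644 0.6594417351760535
0.121 [ 0.53099761 -0.24580917  0.121     ] 0.0785385934664859 0.6594417351760526
[array([ 0.5048, -0.276 ,  0.121 ]), array([ 0.4952, -0.2637,  0.121 ]), array([ 0.5568, -0.215 ,  0.121 ]), array([ 0.5673, -0.2285,  0.121 ])]
```

```bash
cat > bar.py <<'E'
from h import *
def bar(c,z=(.121,)):
    im=c['frame'].astype(int);m=((im[...,0]>90)&(im[...,1]<.45*im[...,0])&(im[...,2]<.45*im[...,0])&(im[...,1]-im[...,2]<25)).astype(np.uint8)
    N,l,S,ce=cv2.connectedComponentsWithStats(m);i=1+S[1:,4].argmax()
    q=cv2.minAreaRect(np.argwhere(l==i)[:,::-1].astype(np.float32));b=cv2.boxPoints(q)
    e=sorted([(b[j]+b[(j+1)%4])/2 for j in range(4)],key=lambda x:-np.linalg.norm(x-b.mean(0)))[:2]
    for zz in z:
        W=[onz(c,x,zz) for x in e];d=W[0]-W[1];print(S[i],zz,((W[0]+W[1])/2).round(4),np.linalg.norm(d).round(4),(np.arctan2(d[1],d[0])%np.pi).round(3))
E
python3 - <<'E'
from bar import *
for n in('wrist','top','scene'):
    c=shot(n);bar(c,(.113,.121))
print(ctrl.get_state()['eef_pos'],ctrl.get_state()['ee_rot'])
w=shot('wrist');print(proj(w,[[.5348,-.2393,.121]]))
E
```

```text
[ 304  172   24  109 2362] 0.113 [ 0.5321 -0.2445  0.113 ] 0.0817 0.678
[ 304  172   24  109 2362] 0.121 [ 0.5304 -0.2457  0.121 ] 0.0791 0.678Traceback (most recent call last):
  File "<stdin>", line 3, in <module>
  File "bar.py", line 4, in bar
    N,l,S,ce=cv2.connectedComponentsWithStats(m);i=1+S[1:,4].argmax()
                                                     ~~~~~~~~~~~~~~^^
ValueError: attempt to get argmax of an empty sequence
```

View pics/w7.png

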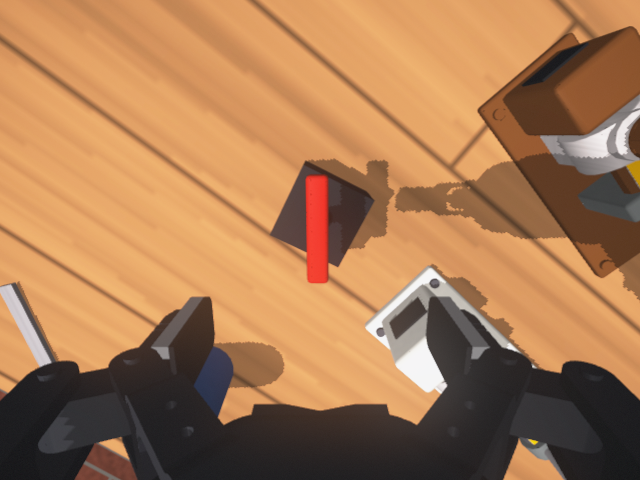

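Wrist view: red bar upright in the image from (317,176) to (317,283), aligned with the fingers' mid plane. The finger pads are at columns 210 and 430, and nothing is beside the bar. I'll compare it with the TCP's own projection.

```bash
python3 - <<'E'
from h import *
w=shot('wrist');p=ctrl.get_state();x,y,z=p['eef_pos'];print(p['eef_pos'],p['ee_rot'])
print('tcp at bar height',proj(w,[[x,y,.113],[x,y,.121]]))
a=.665;d=np.array([np.cos(a),np.sin(a),0])
for c in([x,y,.121],[.5348,-.2393,.121]):
    c=np.array(c);print(proj(w,[c+.04*d,c-.04*d]).round(1).tolist())
im=w['frame'];h=cv2.cvtColor(im,cv2.COLOR_RGB2HSV)
m=(im.max(2)<70).astype(np.uint8);m[:,:]=cv2.morphologyEx(m,cv2.MORPH_OPEN,np.ones((5,5)))
N,l,S,ce=cv2.connectedComponentsWithStats(m[:290]);print([ (S[i].tolist(),ce[i].round(1)) for i in range(1,N) if S[i,4]>800])
E
```

```text
[ 0.53488979 -0.23864368  0.22825303] [ 3.14054385e+00 -4.35327318e-04 -2.47666031e+00]
tcp at bar height [[319.26711801 233.91421548]
 [319.26640995 236.88627943]]
[[319.3, 288.3], [319.3, 180.9]]
[[318.6, 287.7], [318.6, 180.2]]
[([579, 170, 53, 35, 1102], array([606.9, 188.6])), ([332, 178, 34, 52, 1138], array([349.5, 203.3]))]
```

Call:
{"fn": "move_arm", "kwargs": {
  "offset": [
    [-1,-1,-10],
    [-1.5,-1.5,-35],
    [-1.5,-1.5,-65],
    [-1.5,-1.5,-95],
    [-1.5,-1.5,-120],
    [-1.5,-1.5,-131],
    [-1.5,-1.5,-134],
    [-1.5,-1.5,-134],
    [-1.5,-1.5,-134]
  ],
  "roll": [0,0,0,0,0,0,0,0,0]
}}

```text
time: 14.5
eef_pos: [0.534, -0.2411, 0.0957]
ee_rot: [-3.14, 0.001, -2.477]
force: [0.1, -0.9, 0.9]
finger_gap: 0.0851
finger_force: 0.0
```

Call:
{"fn": "move_arm", "kwargs": {
  "offset": [
    [0,0,0],
    [0,0,0],
    [0,0,0],
    [0,0,0],
    [0,0,0],
    [0,0,0],
    [0,0,0],
    [0,0,0],
    [0,0,0],
    [0,0,0],
    [0,0,0]
  ],
  "roll": [0,0,0,0,0,0,0,0,0,0,0],
  "jaw": -1,
  "force": 70
}}

```text
time: 15.42
eef_pos: [0.5336, -0.2414, 0.0952]
ee_rot: [-3.141, 0.0, -2.477]
force: [-1.2, -0.2, 3.8]
finger_gap: 0.015
finger_force: 69.8
```

```bash
python3 - <<'E'
from bar import *
p=ctrl.get_state();print(p['eef_pos'],p['ee_rot'],p['force'],p['torque'],p['finger_gap'])
s=shot('scene')
im=s['frame'].astype(int);m=((im[...,0]>90)&(im[...,1]<50)&(im[...,2]<50))
ys,xs=np.where(m[330:380,150:250]);print(len(ys),xs.min()+150,xs.max()+150,ys.min()+330,ys.max()+330,xs.mean()+150,ys.mean()+330)
E
```

```text
[ 0.53355312 -0.24137749  0.09523935] [-3.14097437e+00  2.82014588e-04 -2.47733050e+00] [-1.19263235 -0.16993381  3.76769345] [0.10067168 0.15232714 0.02749378] 0.014973766608847746
204 174 224 353 364 210.85784313725492 358.2401960784314
```

Grip is centred (small lateral force), gap about 15 mm. Lift, then carry to above the screw with a 13.2° clockwise turn.

Call:
{"fn": "move_arm", "kwargs": {
  "offset": [
    [0,0,4],
    [0,0,15],
    [0,0,35],
    [0,0,60],
    [0,0,85],
    [0,0,110],
    [0,0,130],
    [0,0,145],
    [0,0,150],
    [0,0,150]
  ],
  "roll": [0,0,0,0,0,0,0,0,0,0]
}}

```text
time: 16.3
eef_pos: [0.5337, -0.2412, 0.2455]
ee_rot: [-3.141, 0.001, -2.477]
force: [0.1, 0.6, -0.8]
finger_gap: 0.015
finger_force: 69.3
```

Call:
{"fn": "move_arm", "kwargs": {
  "offset": [
    [1,6,0],
    [4,22,0],
    [8,45,0],
    [12,70,0],
    [16.5,95,0],
    [21,120,0],
    [25.5,145,0],
    [30,170,0],
    [33,190,0],
    [35,200,0],
    [35.5,203,0],
    [35.5,203,0]
  ],
  "roll": [0,-1,-2,-4,-6,-8,-10,-12,-13.2,-13.2,-13.2,-13.2]
}}

```text
time: 17.3
eef_pos: [0.5684, -0.0378, 0.2437]
ee_rot: [3.141, -0.002, -2.706]
force: [0.0, 0.6, -2.4]
finger_gap: 0.0148
finger_force: 69.2
```

```bash
python3 - <<'E'
from bar import *
import time
shot('top')
p=ctrl.get_state();print(p['eef_pos'],p['ee_rot'],p['force'],p['torque'],p['finger_gap'],p['joints'])
for n in('scene','top','wrist'):
    c=shot(n);save(c,n+'8.png')
    im=c['frame'].astype(int);m=((im[...,0]>90)&(im[...,1]<55)&(im[...,2]<55)).astype(np.uint8)
    N,l,S,ce=cv2.connectedComponentsWithStats(m);print(n,[(S[i].tolist(),ce[i].round(1)) for i in range(1,N) if S[i,4]>30])
    x,y,z=p['eef_pos'];print(' pred bar,tip,screw',proj(c,[[x,y,z+.019],[x,y,z-.084],[.5692,-.0372,.122]]).round(1).tolist())
E
```

```text
[ 0.56845461 -0.03853326  0.24411354] [ 3.14131453e+00 -1.56253800e-03 -2.70715002e+00] [ 0.23436797 -0.47104021 -0.86314162] [-0.00694626 -0.01614487 -0.00868856] 0.014848675171909406 [ 2.06794634e-01  2.92736827e-01  1.91396429e-01  8.21020879e-05
 -1.47104092e+00 -1.34315679e+00]
scene [([614, 0, 14, 16, 114], array([620. ,   7.7])), ([619, 21, 9, 7, 35], array([623.1,  24.6])), ([626, 25, 14, 15, 88], array([633.7,  31.8])), ([625, 44, 8, 14, 47], array([628.3,  49.3])), ([633, 48, 7, 14, 57], array([637. ,  54.6])), ([625, 64, 11, 13, 77], array([630.,  71.])), ([229, 221, 17, 11, 31], array([236.7, 226.4])), ([181, 225, 14, 9, 38], array([188.8, 227.8])), ([173, 227, 100, 73, 1428], array([228.9, 259.1])), ([272, 226, 13, 12, 87], array([277. , 230.3])), ([306, 232, 19, 16, 245], array([315.2, 239.4])), ([152, 240, 32, 29, 443], array([167.4, 254.5])), ([448, 313, 9, 13, 48], array([453.2, 318. ])), ([423, 316, 29, 22, 178], array([433.3, 326.7]))]
 pred bar,tip,screw [[300.3, 236.5], [301.8, 272.5], [303.2, 283.7]]
top [([375, 203, 14, 18, 139], array([381.1, 211.2]))]
 pred bar,tip,screw [[375.0, 198.3], [370.0, 211.0], [367.8, 214.7]]
wrist [([298, 297, 44, 114, 2796], array([318.8, 350.2]))]
 pred bar,tip,screw [[320.9, 326.7], [320.5, 246.2], [321.6, 232.7]]
```

```bash
python3 - <<'E'
from bar import *
p=ctrl.get_state();x,y,z=p['eef_pos'];a=p['ee_rot'][2]-np.pi
d=np.array([np.cos(a),np.sin(a),0]);n=np.array([-d[1],d[0],0]);C=np.array([x,y,z+.019])
C0=C.copy()
import itertools
for nm in('scene','top','wrist'):
    c=shot(nm)
    for e in(-.004,0,.004):
        P=[C+(e+i*.04)*d+j*.008*n+k*np.array([0,0,.008]) for i,j,k in itertools.product((-1,1),repeat=3)]
        q=proj(c,P);print(nm,e,'-end',q[:4].min(0).round(1),q[:4].max(0).round(1),'+end',q[4:].min(0).round(1),q[4:].max(0).round(1))
    if nm=='scene':
        g=c['frame'][255:296:3,284:324:2].astype(int)
        for i,r in enumerate(g): print(255+3*i,' '.join('%3d'%v.mean() for v in r))
E
```

```text
scene -0.004 -end [269.8 222.7] [274.  237.3] +end [321.9 234.7] [325.  249.5]
scene 0 -end [272.3 223.3] [276.5 237.9] +end [324.6 235.3] [327.6 250.1]
scene 0.004 -end [274.9 223.9] [279.  238.5] +end [327.2 235.9] [330.3 250.7]
255 103  99  95  64  66  51  65  72  83  86  83  57  53  52  50  56  51  54  56  58
258  99  91  88  94  68  55  56  73  83  88  81  59  55  51  51  51  55  54  58  67
261  90  91  92  99  73  55  48  75  82  84  82  62  54  87  98 103  75  76  66 107
264  91  96  99  98  96 100 100  73  84  84  80  58  87 101 101 102 107 109 108 107
267  99 100  99 100 100  98  95  77  80  83  80  62  81 102 104 108 106 105  93 105
270  97  98  98  98  94  94  92  82  82  86  80  63  59 104 107 104 100 100 108 105
273  98  99  98  94  94  92  94  89  81  86  79  63  58  98 104 116 111  77 103 104
276 101  97  95  91  95  92  94  84  69  63  56  60  56  99 177 195 133  56  51  87
279  96  94  93  93  97  79  61  59  59  58  58  58  64  58 183 197 127  49  87 118
282  94  95  90  96  73  58  67  49  39  36  39  38  61  58 156 187  74 109 117 117
285  92  94  98 102  72  56  59  43  47  55  48  40  68  65  62 114 117 118 119 113
288  97 103 102 105  88  51  65  65  59  47  65  59  57  56  39 105 117 123 101  59
291  93 104 100  87 112  46  50  54  56  60  66  60  45  37  44 130 106  59  58  52
294 126  77  98 121 136 109  39  38  34  37  39  36  37  66 169 167 139  51  80 176
top -0.004 -end [380.9 217.7] [390.2 223. ] +end [362.8 177.3] [371.7 183.2]
top 0 -end [380.  215.7] [389.3 221. ] +end [361.9 175.3] [370.8 181.2]
top 0.004 -end [379.1 213.6] [388.3 219. ] +end [361.  173.4] [369.8 179.3]
wrist -0.004 -end [294.5 209. ] [343.5 218.8] +end [298.2 391.4] [339.4 419.7]
wrist 0 -end [294.8 219.5] [343.2 230.7] +end [298.4 399.2] [339.3 428.1]
wrist 0.004 -end [295.  229.9] [343.  242.3] +end [298.5 406.8] [339.1 436.4]
```

```bash
python3 - <<'E'
from h import *
c=shot('wrist');g=cv2.cvtColor(c['frame'],cv2.COLOR_RGB2GRAY).astype(int)
print('     ',' '.join('%3d'%k for k in range(284,360,3)))
for v in range(200,300,3): print(v,' '.join('%3d'%k for k in g[v,284:360:3]))
E
```

```text
284 287 290 293 296 299 302 305 308 311 314 317 320 323 326 329 332 335 338 341 344 347 350 353 356 359
200 247 247 247 245 218 215 185 128 230 158 198 241 228 171 162 125 150 150 146 143 139 136 133 204 214 213
203 247 247 247 239 198 213 127 157 239 245 240 125  91 117 180 182 158 135 152 149 147 144 138 214 214 212
206 247 247 245 208 214 163 155 242 245 112  95 101 131  93  87 102 172 179 147 152 148 146 171 214 213 212
209 247 247 236 207 214 128 244 237  98  94 125 130 147 128 122  88  85 155 158 156 155 154 203 214 213 210
212 247 243 195 246 159 148 143 102 100 100  98  96  96  94  93  92  90  88 101 150 160 160 213 214 212 210
215 246 230 247 247 129 124 108 105 105 103 102 100  99  97  96  94  93  91  87 106 163  90 146 213 212 209
218 241 225 247 238 161 120 124 126 124 122 122 121 119 118 117 116 113 112  98  86 151  84  84  82 169 209
221 221 247 247 162 240 129 135 135 134 134 132 131 130 128 127 125 123 120 113  94 156  95  84  84  82 134
224 242 247 241 205 244 135 138 140 140 139 137 135 134 133 132 130 128 126 119 106 170 169 139  84  91  91
227 247 247 190 242 243 
[... 1975 characters left out ...]
 103 102 104 103 103  99  90 191 193 194 195 195 194
284 195 112 110 111 109 112 122 126 126 128 127 126 102 101 102 101 103 102  98  89 111 111 112 116 194 195
287 196 110 109 110 110 111 120 126 126 127 127 118 101 100 101 102 101 101  97  88 111 110 111 111 191 193
290 187 109 109 108 109 106 113 124 126  99  99  99 100  99 100 101 101 100  97  86 109 110 110 110 180 190
293 159 108 107 107 101  81  96  95  97  98  98  98  98  99 100  99 101  99  95  86 106 110 110 109 168 186
296 103 107 106 107  91  79  89  94  96  97  99  99  98  98  99  99 100  99  95  84 100 109 109 109 101  74
299 107 107 106 107  85  76  88  91  95  96  96  96  97  98  98  99  99  98  94  82  95 107 109 109 109  73
```

Estimates of the key's along-bar offset in the grip scatter about 0 ± 2 mm, and the tip's taper gives ±4 mm lead-in. I lower it in steps and watch the force.

Call:
{"fn": "move_arm", "kwargs": {
  "offset": [
    [0.5,1,-5],
    [0.5,1,-15],
    [0.5,1,-25],
    [0.5,1,-32],
    [0.5,1,-34],
    [0.5,1,-36],
    [0.5,1,-38],
    [0.5,1,-40],
    [0.5,1,-40]
  ],
  "roll": [0,0,0,0,0,0,0,0,0]
}}

```text
time: 18.45
eef_pos: [0.5693, -0.0376, 0.205]
ee_rot: [-3.141, -0.0, -2.708]
force: [-0.1, -0.5, -1.8]
finger_gap: 0.0146
finger_force: 69.3
```

Call:
{"fn": "move_arm", "kwargs": {
  "offset": [
    [0,0,-1],
    [0,0,-2],
    [0,0,-3],
    [0,0,-3],
    [0,0,-3]
  ],
  "roll": [0,0,0,0,0]
}}

```text
time: 18.87
eef_pos: [0.5696, -0.0378, 0.2029]
ee_rot: [-3.14, 0.001, -2.708]
force: [-1.5, -2.4, 5.4]
finger_gap: 0.0151
finger_force: 70.2
```

Call:
{"fn": "move_arm", "kwargs": {
  "offset": [
    [0,0,-1],
    [0,0,-2],
    [0,0,-3],
    [0,0,-3],
    [0,0,-3]
  ],
  "roll": [0,0,0,0,0]
}}

```text
time: 19.28
eef_pos: [0.569, -0.0378, 0.1984]
ee_rot: [-3.141, -0.002, -2.708]
force: [-1.1, -4.4, -0.1]
finger_gap: 0.0148
finger_force: 69.4
```

```bash
python3 - <<'E'
from h import *
p=ctrl.get_state();print(p['eef_pos'],p['ee_rot'],p['force'],p['torque'])
E
```

```text
[ 0.56896477 -0.03781719  0.1983843 ] [-3.14131549e+00 -1.60588922e-03 -2.70811691e+00] [-1.11769912 -4.40184734 -0.08776875] [-2.02462509  0.5239558  -0.00523961]
```

Call:
{"fn": "move_arm", "kwargs": {
  "offset": [
    [0,-1,-1],
    [-0.3,-1.5,-3],
    [-0.3,-1.5,-5],
    [-0.3,-1.5,-6],
    [-0.3,-1.5,-6],
    [-0.3,-1.5,-6]
  ],
  "roll": [0,0,0,0,0,0]
}}

```text
time: 19.78
eef_pos: [0.5688, -0.0386, 0.1923]
ee_rot: [3.141, -0.001, -2.708]
force: [-0.9, -1.9, -2.5]
finger_gap: 0.0148
finger_force: 69.1
```

Call:
{"fn": "move_arm", "kwargs": {
  "offset": [
    [0,0,-1],
    [0,0,-2],
    [0,0,-3],
    [0,0,-3],
    [0,0,-3]
  ],
  "roll": [0,0,0,0,0]
}}

```text
time: 20.2
eef_pos: [0.5693, -0.0388, 0.1907]
ee_rot: [-3.141, 0.001, -2.708]
force: [-1.7, -1.0, 5.0]
finger_gap: 0.0148
finger_force: 70.0
```

Call:
{"fn": "move_arm", "kwargs": {
  "offset": [
    [0,0,-1],
    [0,0,-2],
    [0,0,-2],
    [0,0,-2]
  ],
  "roll": [0,0,0,0]
}}

```text
time: 20.53
eef_pos: [0.5698, -0.039, 0.1904]
ee_rot: [-3.14, 0.003, -2.707]
force: [-4.9, -1.3, 13.0]
finger_gap: 0.0144
finger_force: 71.2
```

```bash
python3 - <<'E'
from h import *
p=ctrl.get_state();print(p['time'],p['eef_pos'],p['ee_rot'],p['force'],p['torque'],p['joints'])
E
```

```text
20.5333 [ 0.56977276 -0.03896861  0.19042916] [-3.13959547e+00  3.11689985e-03 -2.70731316e+00] [-4.89095373 -1.34950043 12.98675484] [-0.36751559  2.06060897  0.00428698] [ 2.06290594e-01  3.08874582e-01  7.74643637e-02  1.27606512e-03
 -1.33589865e+00 -1.34310537e+00]
```

Seated (z stays at 0.190 while the push rises). Now turn clockwise in steps, following the feed down and watching the moment about z.

Call:
{"fn": "move_arm", "kwargs": {
  "offset": [
    [-0.3,0,0.5],
    [-0.5,0,0.5],
    [-0.5,0,0.5],
    [-0.5,0,0.3],
    [-0.5,0,0],
    [-0.5,0,0]
  ],
  "roll": [-1.5,-3.5,-5.5,-8,-10,-10]
}}

```text
time: 21.03
eef_pos: [0.5693, -0.0391, 0.1904]
ee_rot: [-3.14, 0.003, -2.884]
force: [-4.4, -1.7, 12.5]
finger_gap: 0.0144
finger_force: 71.2
```

```bash
cat > st.py <<'E'
from h import *
p=ctrl.get_state();print(p['time'],p['eef_pos'].round(4),'yaw deg',np.degrees(p['ee_rot'][2]).round(2),'F',p['force'].round(1),'T',p['torque'].round(3),'j6',p['joints'][5].round(3),'tau6',p['joint_torque'][5].round(3))
E
python3 st.py
```

```text
21.0333 [ 0.5693 -0.0391  0.1904] yaw deg -165.22 F [-4.4 -1.7 12.5] T [-0.591  1.923  0.184] j6 -1.52 tau6 -0.596
```

Call:
{"fn": "move_arm", "kwargs": {
  "offset": [
    [0,0,-0.3],
    [0,0,-0.6],
    [0,0,-0.9],
    [0,0,-0.9]
  ],
  "roll": [-2,-4,-6,-6]
}}

```text
time: 21.37
eef_pos: [0.5694, -0.0391, 0.1898]
ee_rot: [-3.14, 0.004, -2.988]
force: [-4.8, -2.0, 12.6]
finger_gap: 0.0146
finger_force: 71.4
```

```bash
python3 st.py
```

```text
21.3667 [ 0.5694 -0.0391  0.1898] yaw deg -171.19 F [-4.8 -2.  12.6] T [-0.596  2.154  0.183] j6 -1.624 tau6 -0.665
```

Call:
{"fn": "move_arm", "kwargs": {
  "offset": [
    [0,0,-0.3],
    [0,0,-0.5],
    [0,0,-0.5]
  ],
  "roll": [-2,-4,-4]
}}

```text
time: 21.62
eef_pos: [0.5693, -0.0391, 0.1893]
ee_rot: [-3.14, 0.004, -3.058]
force: [-5.1, -2.4, 13.7]
finger_gap: 0.0147
finger_force: 71.4
```

```bash
python3 st.py
```

```text
21.6167 [ 0.5693 -0.0391  0.1893] yaw deg -175.19 F [-5.1 -2.4 13.7] T [-0.557  2.128  0.225] j6 -1.694 tau6 -0.659
```

Call:
{"fn": "move_arm", "kwargs": {
  "offset": [
    [-0.3,-0.2,-0.3],
    [-0.5,-0.3,-0.5],
    [-0.5,-0.3,-0.5]
  ],
  "roll": [-2,-4,-4]
}}

```text
time: 21.87
eef_pos: [0.5691, -0.0393, 0.1888]
ee_rot: [-3.141, 0.005, -3.128]
force: [-4.6, -0.8, 13.0]
finger_gap: 0.0148
finger_force: 71.3
```

```bash
python3 st.py
```

```text
21.8667 [ 0.5691 -0.0393  0.1888] yaw deg -179.19 F [-4.6 -0.8 13. ] T [-0.393  1.819  0.228] j6 -1.763 tau6 -0.664
```

Call:
{"fn": "move_arm", "kwargs": {
  "offset": [
    [0,0,-0.3],
    [0,0,-0.5],
    [0,0,-0.5]
  ],
  "roll": [-2,-4,-4]
}}

```text
time: 22.12
eef_pos: [0.569, -0.0392, 0.1882]
ee_rot: [-3.141, 0.004, 3.086]
force: [-4.4, -1.4, 12.8]
finger_gap: 0.0147
finger_force: 71.3
```

```bash
python3 st.py
```

```text
22.1167 [ 0.569  -0.0392  0.1882] yaw deg 176.81 F [-4.4 -1.4 12.8] T [-0.389  1.87   0.24 ] j6 -1.833 tau6 -0.664
```

Call:
{"fn": "move_arm", "kwargs": {
  "offset": [
    [0,0,-0.2],
    [0,0,-0.5],
    [0,0,-0.5]
  ],
  "roll": [-2,-4,-4]
}}

```text
time: 22.37
eef_pos: [0.569, -0.0392, 0.1877]
ee_rot: [3.142, 0.004, 3.016]
force: [-4.1, -1.2, 12.4]
finger_gap: 0.0144
finger_force: 71.3
```

```bash
python3 st.py
```

```text
22.3667 [ 0.569  -0.0392  0.1877] yaw deg 172.8 F [-4.1 -1.2 12.4] T [-0.364  1.858  0.195] j6 -1.903 tau6 -0.661
```

Call:
{"fn": "move_arm", "kwargs": {
  "offset": [
    [0,0,-0.2],
    [0,0,-0.5],
    [0,0,-0.5]
  ],
  "roll": [-2,-4,-4]
}}

```text
time: 22.62
eef_pos: [0.569, -0.0392, 0.1871]
ee_rot: [3.141, 0.004, 2.946]
force: [-3.9, -1.2, 11.6]
finger_gap: 0.0144
finger_force: 71.2
```

```bash
python3 st.py
```

```text
22.6167 [ 0.569  -0.0392  0.1871] yaw deg 168.81 F [-3.9 -1.2 11.6] T [-0.317  1.85   0.211] j6 -1.973 tau6 -0.662
```

Call:
{"fn": "move_arm", "kwargs": {
  "offset": [
    [0,0,-0.2],
    [0,0,-0.5],
    [0,0,-0.5]
  ],
  "roll": [-2,-4,-4]
}}

```text
time: 22.87
eef_pos: [0.5689, -0.0392, 0.1865]
ee_rot: [3.141, 0.004, 2.876]
force: [-4.7, -1.9, 11.8]
finger_gap: 0.0151
finger_force: 71.2
```

```bash
python3 st.py
```

```text
22.8667 [ 0.5689 -0.0392  0.1865] yaw deg 164.8 F [-4.7 -1.9 11.8] T [-0.351  1.834  0.186] j6 -2.043 tau6 -0.664
```

Call:
{"fn": "move_arm", "kwargs": {
  "offset": [
    [0,0,-0.2],
    [0,0,-0.5],
    [0,0,-0.5]
  ],
  "roll": [-2,-3,-3]
}}

```text
time: 23.12
eef_pos: [0.5689, -0.0392, 0.1861]
ee_rot: [3.141, 0.004, 2.825]
force: [-4.4, -0.8, 12.3]
finger_gap: 0.015
finger_force: 71.3
```

```bash
python3 st.py
```

```text
23.1167 [ 0.5689 -0.0392  0.1861] yaw deg 161.85 F [-4.4 -0.8 12.3] T [-0.336  1.92   0.198] j6 -2.094 tau6 -0.495
```

Call:
{"fn": "move_arm", "kwargs": {
  "offset": [
    [0,0,-0.2],
    [0,0,-0.5],
    [0,0,-0.5]
  ],
  "roll": [-2,-4,-4]
}}

```text
time: 23.37
eef_pos: [0.5689, -0.0392, 0.1856]
ee_rot: [3.14, 0.004, 2.754]
force: [-4.1, -0.1, 12.1]
finger_gap: 0.0146
finger_force: 71.2
```

```bash
python3 st.py
```

```text
23.3667 [ 0.5689 -0.0392  0.1856] yaw deg 157.81 F [-4.1 -0.1 12.1] T [-0.277  1.914  0.211] j6 -2.165 tau6 -0.663
```

Call:
{"fn": "move_arm", "kwargs": {
  "offset": [
    [0,0,-0.2],
    [0,0,-0.5],
    [0,0,-0.5]
  ],
  "roll": [-2,-3,-3]
}}

```text
time: 23.62
eef_pos: [0.5689, -0.0392, 0.1851]
ee_rot: [3.14, 0.004, 2.703]
force: [-4.3, -0.4, 12.8]
finger_gap: 0.0146
finger_force: 71.3
```

```bash
python3 st.py
```

```text
23.6167 [ 0.5689 -0.0392  0.1851] yaw deg 154.86 F [-4.3 -0.4 12.8] T [-0.288  1.976  0.187] j6 -2.216 tau6 -0.493
```

Call:
{"fn": "move_arm", "kwargs": {
  "offset": [
    [0,0,-0.2],
    [0,0,-0.5],
    [0,0,-0.5]
  ],
  "roll": [-2,-4,-4]
}}

```text
time: 23.87
eef_pos: [0.5689, -0.0391, 0.1846]
ee_rot: [3.14, 0.004, 2.632]
force: [-5.1, -0.5, 11.7]
finger_gap: 0.0147
finger_force: 71.3
```

```bash
python3 st.py
```

```text
23.8667 [ 0.5689 -0.0391  0.1846] yaw deg 150.8 F [-5.1 -0.5 11.7] T [-0.305  2.006  0.226] j6 -2.287 tau6 -0.664
```

Call:
{"fn": "move_arm", "kwargs": {
  "offset": [
    [0,0,-0.2],
    [0,0,-0.5],
    [0,0,-0.5]
  ],
  "roll": [-2,-3,-3]
}}

```text
time: 24.12
eef_pos: [0.5689, -0.0391, 0.1843]
ee_rot: [3.14, 0.004, 2.581]
force: [-4.5, -0.9, 13.5]
finger_gap: 0.0149
finger_force: 71.4
```

```bash
python3 st.py
```

```text
24.1167 [ 0.5689 -0.0391  0.1843] yaw deg 147.86 F [-4.5 -0.9 13.5] T [-0.19   2.109  0.269] j6 -2.338 tau6 -0.546
```

Call:
{"fn": "move_arm", "kwargs": {
  "offset": [
    [0,0,-0.1],
    [0,0,-0.3],
    [0,0,-0.3]
  ],
  "roll": [-2,-3,-3]
}}

```text
time: 24.37
eef_pos: [0.5689, -0.0391, 0.184]
ee_rot: [3.14, 0.004, 2.529]
force: [-4.7, -1.1, 13.8]
finger_gap: 0.0147
finger_force: 71.5
```

```bash
python3 st.py; python3 st.py
```

```text
24.3667 [ 0.5689 -0.0391  0.184 ] yaw deg 144.87 F [-4.7 -1.1 13.8] T [-0.168  2.098  0.342] j6 -2.391 tau6 -0.629
24.3667 [ 0.5689 -0.0391  0.184 ] yaw deg 144.87 F [-4.7 -1.1 13.8] T [-0.168  2.098  0.342] j6 -2.391 tau6 -0.629
```

Call:
{"fn": "move_arm", "kwargs": {
  "offset": [
    [0,0,-0.1],
    [0,0,-0.2],
    [0,0,-0.2]
  ],
  "roll": [-1.5,-2.5,-2.5]
}}

```text
time: 24.62
eef_pos: [0.5689, -0.0391, 0.1838]
ee_rot: [3.139, 0.003, 2.485]
force: [-4.8, -0.4, 12.6]
finger_gap: 0.0152
finger_force: 71.5
```

```bash
python3 st.py
```

```text
24.6167 [ 0.5689 -0.0391  0.1838] yaw deg 142.38 F [-4.8 -0.4 12.6] T [-0.188  2.145  0.432] j6 -2.434 tau6 -0.689
```

Torque has risen about 0.2 over free turning. Hold, relieve the downward push, and release.

Call:
{"fn": "move_arm", "kwargs": {
  "offset": [
    [0,0,0],
    [0,0,0],
    [0,0,0],
    [0,0,0],
    [0,0,0],
    [-0.2,0,0.5],
    [-0.4,0,1],
    [-0.4,0,1]
  ],
  "roll": [0,0,0,0,0,0,0,0]
}}

```text
time: 25.28
eef_pos: [0.5685, -0.039, 0.1839]
ee_rot: [3.14, 0.003, 2.486]
force: [-3.1, -0.7, 7.9]
finger_gap: 0.0147
finger_force: 70.7
```

```bash
python3 st.py
```

```text
25.2833 [ 0.5685 -0.039   0.1839] yaw deg 142.43 F [-3.1 -0.7  7.9] T [-0.354  1.297  0.498] j6 -2.433 tau6 -0.444
```

Call:
{"fn": "move_arm", "kwargs": {
  "offset": [
    [0,0,0],
    [0,0,0],
    [0,0,0],
    [0,0,0],
    [0,0,0],
    [0,0,0],
    [0,0,0],
    [0,0,0],
    [0,0,0],
    [0,0,0]
  ],
  "roll": [0,0,0,0,0,0,0,0,0,0],
  "jaw": 1
}}

```text
time: 26.12
eef_pos: [0.5676, -0.0391, 0.182]
ee_rot: [3.142, -0.0, 2.484]
force: [-0.1, 0.5, -0.9]
finger_gap: 0.0853
finger_force: 0.0
```

Call:
{"fn": "move_arm", "kwargs": {
  "offset": [
    [0,0,4],
    [0,0,15],
    [0,0,30],
    [0,0,50],
    [0,0,70],
    [0,0,80],
    [0,0,80],
    [0,0,80]
  ],
  "roll": [0,0,0,0,0,0,0,0]
}}

```text
time: 26.78
eef_pos: [0.5677, -0.0388, 0.2618]
ee_rot: [3.141, -0.0, 2.485]
force: [0.1, 0.1, -1.4]
finger_gap: 0.0853
finger_force: 0.0
```

```bash
python3 st.py; python3 - <<'E'
from bar import *
ex=np.array([.996,-.0895,0]);ey=np.array([.0895,.996,0]);o=np.array([.5741,.0176,.06])
s=shot('scene');t=shot('top')
im=s['frame'].astype(int);m=((im[...,0]>90)&(im[...,1]<.4*im[...,0])&(im[...,2]<.4*im[...,0])&(abs(im[...,1]-im[...,2])<20)).astype(np.uint8)
N,l,S,ce=cv2.connectedComponentsWithStats(m);print([(S[i].tolist(),ce[i].round(1)) for i in range(1,N) if S[i,4]>60 and S[i,0]<500])
a=np.radians(142.38-180);d=np.array([np.cos(a),np.sin(a),0])
C=np.array([.5689,-.0391,.2015]);print('pred bar ends scene',proj(s,[C+.04*d,C,C-.04*d]).round(1).tolist())
h=cv2.cvtColor(s['frame'],cv2.COLOR_RGB2HSV)
for r in (h[...,1]<70)[225:244,340:372]: print(''.join('#' if v else '.' for v in r))
k=o+.075*ey+np.array([0,0,.075]);print(proj(s,[k])-[340,225])
for n,z0,uv in(('can',.115,(453,128)),('bot',.15,(318,116)),('cup',.06,(188,253))):
    x,y=uv;A=cv2.imread('pics/top0.png')[y-15:y+15,x-15:x+15].astype(int);B=t['frame'][y-15:y+15,x-15:x+15,::-1].astype(int);print(n,abs(A-B).mean())
E
```

```text
26.7833 [ 0.5677 -0.0388  0.2618] yaw deg 142.35 F [ 0.1  0.1 -1.4] T [0.018 0.023 0.031] j6 -2.434 tau6 0.0
[([287, 234, 25, 43, 432], array([299.5, 255. ]))]
pred bar ends scene [[306.0, 280.8], [301.2, 259.3], [296.7, 239.1]]
................................
................................
................................
................................
................#...............
..............#####.............
............########............
...........##########...........
..........############..........
.........#############..........
........##############..........
........##############..........
........#############...........
........############............
.........##########.............
.........#########..............
.........########...............
...........######...............
...........#####................
[[15.54512378 11.41809069]]
can 23.775185185185187
bot 73.98481481481481
cup 2.3814814814814813
```

```bash
python3 - <<'E'
from h import *
s=shot('scene')['frame'][...,::-1].astype(int);A=cv2.imread('pics/scene0.png').astype(int)
for n,(x,y,w) in dict(can=(320,455,24),bottle=(433,325,30),cup=(388,165,22)).items(): print(n,abs(A-s)[y-w:y+w,x-w:x+w].mean().round(1))
E
```

```text
can 9.4
bottle 6.9
cup 7.8
```

The three bystanders are unchanged in the scene view, the key stands in the screw and the shaft is upright. Handing in.

```bash
python3 -c "
from plant import ctrl
print(ctrl.close_job())"
```

```text
the job is handed in; nothing more can be done
None
```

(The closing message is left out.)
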